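# Press a flanged bush home with a trigger bar clamp, then let the clamp off

## Task

Pump the orange trigger of the bar clamp so that its jaw walks up and presses the brass bush fully home, flange flush against the grey housing; when the trigger goes stiff because the bush has bottomed, squeeze it up firmly (about 16 N at the trigger), hold for a moment, and squeeze no harder. Then push the red release tab down and hold it until the jaw has sprung fully back, leaving the housing in its nest. Work only the trigger and the tab (do not push the bar, jaw, bush or housing by hand), and leave the other things lying there alone.

Things in the scene. Friction and masses are not known exactly. Their poses are not given: they have to be found in the camera images.
- clamp: Bar-clamp press fixed to the bench on a 12 mm plywood plate. Origin: on the bench under the bar, z up. The bar runs along its y; orange handle (x -0.144 to -0.074, y -0.045 to -0.027, z 0.028 to 0.052) and trigger stick out to -x; jaws and workpiece at +x, -y. Black casing: x -0.058 to 0.016, y -0.035 to 0.027, up to z 0.066; the jaw up to 0.058.
- trigger (a joint): Orange trigger, hinge along z at clamp (-0.051, 0, 0.040); 0 = sprung out, 0.50 rad = end stop. Its end swings to clamp -y, towards the handle. Each stroke beyond 0.42 rad walks the bar on one 6 mm tooth (the pawl bites at about 0.15 rad); the trigger must then spring right out (below 0.02) before the next stroke. A rack holds the bar between strokes.
- trigger_grip (a point): Centre of the upright round knob on the trigger's end (16 mm diameter, z 0.026 to 0.054): push here, 31 mm from clamp (-0.111, 0.015) to (-0.111, -0.015). Clear bench on its +y side. Takes 3 to 6 N free, 9 to 13 N pressing the bush (short peaks to 18 N if fast). Bush bottomed: stiff before 0.45 rad, 1.2 N more a mm: a steady 16 to 18 N seats it (25 to 31 N at the pad), over 20 N overloads it.
- bar: Steel toothed bar with the black far jaw at its -y end, slides along clamp +y as the trigger is pumped. 6 mm a stroke, 4 to 7 strokes in all. A return spring (4 to 6 N) draws it back to -y, fully open, in about a second when the release tab is held down.
- press_pad: Black rubber-faced pad (26 mm diameter, 8 mm thick) on the far jaw, axis along clamp y, backed by a spring of 30 N/mm. It presses on the bush's flange: must seat it with over 19 N for 0.2 s, never over 36 N.
- pad_face (a point): Centre of the pad's pressing face (looks towards clamp +y), at clamp x 0.055, z 0.042.
- housing: Grey bearing housing, loose in the nest between two low rails, foot 50 x 36 x 14 mm with a round barrel 42 mm diameter, 51 mm tall, 0.4 kg. Origin: centre of its underside. Axes as the clamp's. It is pushed along +y against a steel back stop (a gap of up to 8 mm at first, different every time) before the bush begins to move.
- bush: Brass flanged bush in the housing's bore, partly driven in; flange 32 mm diameter, 4 mm thick, sticks out on the housing's -y face and slides in along +y against a press-fit friction of 9 N.
- flange (a point): Centre of the flange's inner face (the one that must come flush). Distance to seat along y: 10 to 14 mm at the start, 0 when fully home.
- seat (a point): Centre of the housing's -y face, where the flange comes to rest. Axes as the housing's.
- release_tab: Red rocker tab on top of the clamp body; pressing its pad down lifts the catch out of the rack. Springs up again by itself.
- tab_top (a point): Centre of the tab's flat top (26 x 24 mm), at clamp (0, -0.034, 0.085) at rest; nothing near is higher. Pressed straight down it travels 9 mm to a stop, the catch lets go before 8 mm; takes 5 to 8 N, up to 15 N if the pad still bears hard on the bush. Hold it down about 1.5 s while the jaw springs back.
- wax_tin: Bystander: low round tin, 67 mm diameter, 32 mm tall, loose. Origin: centre of underside.
- new_bearing: Bystander: ball bearing, 52 mm diameter, 15 mm thick, lying flat, loose.
- yellow_screwdriver: Bystander: yellow screwdriver, 160 mm long along its y, 28 mm thick handle, loose.
Things that resemble listed ones, but are neither listed nor needed, are in the scene too. Leave any brown or purple look-alike of the housing alone.

How it is judged:
By the outcome, as a careful person would: the job done as asked, in the order asked, and still so for the second after the job is handed in, with the robot touching nothing.
It also fails if it takes over 72 s, if anything falls off the work surface, if the arm or the gripper's body presses on something with over 40 N, if the wrist force passes 120 N, or if a joint passes its speed limit or range.

## Robot

A 6-joint arm with a two-finger parallel gripper is mounted at the origin on a cart in front of the work surface, level with it; the furniture and walls round the work are solid. World frame = base frame: x ahead of the robot, y to its left, z up, the work surface at z = 0. Lengths are in m, angles in degrees, forces in N, time in s.
With the tool pointing down it reaches from about 0.375 to 0.9 m from the base axis. Payload 3.1 kg.
Tool frame: the origin (TCP) lies at the very end of the fingers, on their centre line; the grasp point (between the pads) lies bot.grip_point_offset behind it (bot.grip_point_offset is the distance from the TCP to the grasp point, in m); z points along the fingers, y is the line along which they close (so a half turn about z gives the same grasp; the last joint's range is limited). The gripper opens to 87 mm and grips with 3 to 60 N. Pads are 19 mm wide; open, the fingers measure 117 mm over their backs; the gripper's body (75 mm by 190 mm) begins 51 mm behind the grasp point.
Start: joints at [64.315, 30.224, 82.088, -0, 67.689, -10.227], TCP at [0.167, 0.602, 0.223] pointing down, gripper open.
Joint ranges: [-176.69, 176.69], [-43.24, 126.21], [12.49, 139.97], [-82, 262], [0, 151.66], [-163.58, 163.58]. Speed limits (degrees/s): [159.86, 159.86, 180, 180, 180, 180].

## Interface

Orientations are given as a 3x3 rotation matrix whose columns are the frame's x, y, z axes.
In Python, from rig import bot, viewer, ticket gives the robot as it stands.
- The arm moves only by the tool servo_tool, never from a script. Its argument "targets" is a list of rows, each an object with "offset": the shift along the tool's x, y, z in m, a list of three; "dr": the turn, a rotation vector about the tool's x, y, z in degrees, a list of three. In form: [{"offset": [x, y, z], "dr": [ax, ay, az]}, ...]. A call has 1 to 20 rows; each row is the pose to reach, as a shift and turn from the pose commanded when the call began, along the tool's axes at that moment; what a row does not reach only later rows make up. A row lasts 1/12 s, in which the tool goes at most 41.7 mm and 7.16 degrees, less where a joint would pass 70% of its speed; a pose out of reach is approached as far as the arm can. A call with a gripper value outside its range is refused whole. "gripper" is the gripper command: -1 is fully open, 1 is shut, values between are in proportion, set as the call begins (left out, the last holds). The fingers move at their own pace and stop on an object; the grip force is fixed at half the most. Time passes only in rows, so rows that repeat a pose let the fingers close. It gives the time, the measured TCP pose, the force, the opening and the grip force at its end, in the units of the state.
- bot.read_state(): the state, without advancing time (a new reading comes with each control period).
- viewer.capture(name): name is "side" or "top" or "wrist"; returns a dict with "color" (400x640x3 uint8, red, green, blue), "camera_matrix" (3x3 intrinsics, pixels), "R" (3x3) and "t" (3): a world point X has camera coordinates R X + t. Camera axes: x right, y down, z forward; pixel columns grow to the right and rows downward; lengths in m; the calibration is good to about 2 mm. The wrist camera is an equidistant fisheye: a pixel r from the principal point sees the ray r / f radians off the axis. A picture is of the moment at which its call begins. There is no depth.
- ticket.hand_in(): hands the job in; it is judged then, once.
The state is a dict: "time_s": time; "joint_positions": joint angles; "qvel": joint speeds; "tau": joint torques, N m; "position": TCP position; "tcp_rot": TCP orientation; "force": force on the tool from outside, world axes, zero at the start; "moment": the same for the moment, N m; "opening": opening from 0.0 (shut) to 1.0 (fully open); "grasp_force": force on a finger pad.
Only numpy, scipy, OpenCV 4.12 (cv2) and the standard library are available. Lean on these libraries where they do the work, as an engineer would, in place of code of your own. Each camera call takes 0.05 s, during which the arm holds its last target. There are 200 camera calls.

## Working session

There is one attempt and no reset: what is moved stays moved. The work goes in short steps, Python scripts to look and compute and a tool call to move; the robot and the scene stay as the last step left them, time stands still between calls to the robot, and variables do not carry over. Pictures are saved under pics/ and viewed, at most 10 in all, crops included, and the job is handed in when it is done.

Besides the shell and the picture viewer there is one more tool, called after "Call:" as name([rows], argument=value, ...), one row to a line, values as JSON. servo_tool: Moves the arm, as the interface text tells. Its arguments: {"type":"object","properties":{"targets":{"type":"array"},"gripper":{"type":"number"}},"required":["targets"]}

```bash
mkdir -p pics; python3 - <<'E'
from rig import bot, viewer
import cv2,numpy as np,pickle
for n in ("top","side"):
    c=viewer.capture(n); pickle.dump(c,open(f"pics/{n}.pkl","wb"))
    cv2.imwrite(f"pics/{n}0.png",c["color"][...,::-1])
    print(n,c["camera_matrix"],c["R"],c["t"])
s=bot.read_state(); print(s, bot.grip_point_offset)
E
```

```text
top [[497.1443605    0.         325.02894899]
 [  0.         497.1443605  193.07393717]
 [  0.           0.           1.        ]] [[-0.01025885 -0.99948736  0.03032773]
 [-0.98721249  0.00529852 -0.1593218 ]
 [ 0.15907943 -0.03157438 -0.98676076]] [-0.28993003  0.58538949  0.87426604]
side [[420.6774613    0.         319.63717929]
 [  0.         420.6774613  201.75790797]
 [  0.           0.           1.        ]] [[ 9.98868506e-01  4.75562532e-02  3.31257796e-04]
 [ 2.58576219e-02 -5.37239608e-01 -8.43033206e-01]
 [-3.99135358e-02  8.42087885e-01 -5.37861416e-01]] [-0.59275425 -0.12219892  1.20422448]
{'time_s': 0.1, 'joint_positions': array([ 6.43153414e+01,  3.02721501e+01,  8.21494143e+01,  1.30665558e-03,
        6.76888039e+01, -1.02274803e+01]), 'qvel': array([ 0.03833821, -0.08823763, -0.22880912, -0.02763677, -0.02473211,
        0.01256836]), 'tau': array([-7.59622581e-04, -4.40989566e+01, -1.77150410e+01,  6.34874753e-02,
        5.33131999e-02, -2.54766866e-05]), 'position': array([0.16625178, 0.60180132, 0.2216834 ]), 'tcp_rot': array([[-9.63827445e-01,  2.66525660e-01, -8.53901705e-04],
       [ 2.66526781e-01,  9.63825966e-01, -1.72681465e-03],
       [ 3.62772221e-04, -1.89193903e-03, -9.99998144e-01]]), 'force': array([ 0.24610238, -0.66374626, -0.703033  ]), 'moment': array([0.0063287 , 0.00219722, 0.05474917]), 'grasp_force': 0.0, 'opening': 0.9996147484940145} 0.0187
```

View pics/top0.png

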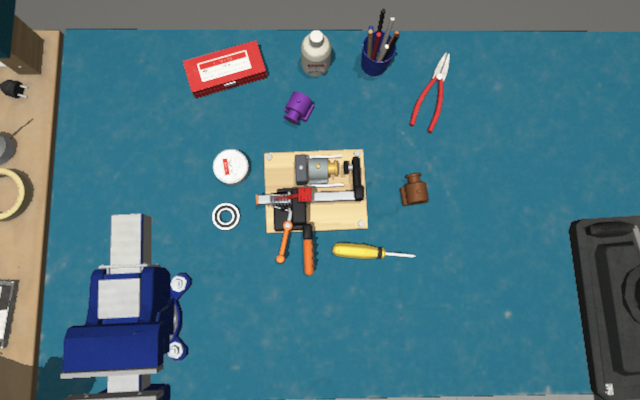

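View pics/side0.png

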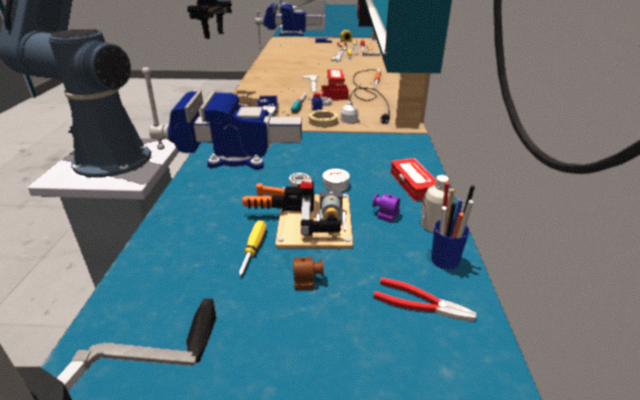

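Top view: the clamp is at about (310,195), with the red tab at (305,195), trigger knob at (281,259) and handle at (309,262). Bystanders are the tin (231,166), bearing (226,216) and screwdriver (370,251). The look-alikes are purple (298,107) and brown (414,189), and the grey housing is in the nest at (310,168).

```bash
cat > h.py <<'E'
import cv2,numpy as np
def ray(c,u,v,z):
    K,R,t=c["camera_matrix"],c["R"],c["t"]
    d=R.T@np.linalg.inv(K)@np.array([u,v,1.]); o=-R.T@t
    return o+d*(z-o[2])/d[2]
def proj(c,X):
    p=c["camera_matrix"]@(c["R"]@np.asarray(X)+c["t"]); return p[:2]/p[2]
E
python3 - <<'E'
import pickle
from h import *
c=pickle.load(open("pics/top.pkl","rb")); im=c["color"]
crop=im[135:285,215:385]
hsv=cv2.cvtColor(im,cv2.COLOR_RGB2HSV)
def comps(lo,hi,name):
    m=cv2.inRange(hsv,lo,hi); m[:135]=0;m[285:]=0;m[:,:245]=0;m[:,385:]=0
    n,l,s,ce=cv2.connectedComponentsWithStats(m)
    for i in range(1,n):
        if s[i,4]>25: print(name,s[i],ce[i])
    return m
comps((0,150,90),(4,255,255),"red"); comps((5,170,120),(14,255,255),"orange")
w=comps((12,50,120),(26,150,255),"wood")
k=cv2.morphologyEx(w,cv2.MORPH_OPEN,np.ones((3,3)))
pts=cv2.findNonZero(k); r=cv2.minAreaRect(pts); b=cv2.boxPoints(r); print(r)
P=[ray(c,*q,.012) for q in b]; print(np.round(P,4))
e=cv2.resize(crop,None,fx=4.5,fy=3.9,interpolation=cv2.INTER_CUBIC) if 0 else cv2.resize(crop,None,fx=4,fy=4,interpolation=cv2.INTER_CUBIC)
cv2.imwrite("pics/crop.png",e[...,::-1])
E
```

```text
red [276 188  35  14 241] [300.40248963 194.9253112 ]
orange [277 222  16  41 147] [284.11564626 242.00680272]
orange [304 239  10  36 281] [307.99644128 256.33807829]
wood [ 264  149  104   82 4049] [321.02938997 188.43615708]
wood [266 204  18  29 244] [270.25819672 219.64754098]
wood [363 250  14   6  54] [370.14814815 252.42592593]
((319.43988037109375, 203.27796936035156), (105.97298431396484, 109.05205535888672), 87.66268920898438)
[[ 0.6706 -0.1745  0.012 ]
 [ 0.679  -0.3891  0.012 ]
 [ 0.471  -0.3921  0.012 ]
 [ 0.4646 -0.1847  0.012 ]]
```

View pics/crop.png

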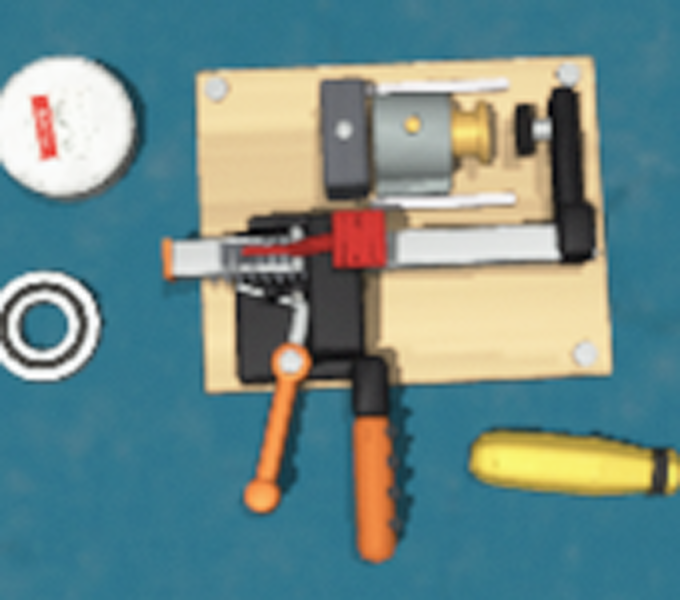

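The crop confirms the grey housing in the nest with a brass bush; the purple and brown ones are away from the clamp. Crop pixels: knob (262,494), tab pad (359,238), plate corners (197,72), (593,57), (612,373), (205,392).

```bash
cat > pose.py <<'E'
import pickle
from h import *
c=pickle.load(open("pics/top.pkl","rb"))
f=lambda u,v,z: ray(c,215+u/4-.4,135+v/4-.4,z)
kn=f(262,494,.054); tab=f(359,238,.085)
P=[f(*q,.012) for q in [(197,72),(593,57),(612,373),(205,392)]]
e=[P[0]-P[1],P[3]-P[2]]  # +y edges
yaws=[np.degrees(np.arctan2(-v[0],v[1])) for v in e]+[np.degrees(np.arctan2(v[1],v[0])) for v in (P[0]-P[3],P[1]-P[2])]
d=(kn-tab)[:2]; m=np.array([-.111,.049])
yk=np.degrees(np.arctan2(d[1],d[0])-np.arctan2(m[1],m[0]))
E
python3 - <<'E'
from pose import *
print(kn,tab,np.linalg.norm(d),.1213,yaws,yk); print(np.round(P,4))
s=pickle.load(open("pics/side.pkl","rb"))
for X in (kn,tab): print(proj(s,X))
im=s["color"][150:260,220:380]; cv2.imwrite("pics/scrop.png",cv2.resize(im,None,fx=5,fy=5,interpolation=cv2.INTER_CUBIC)[...,::-1])
E
```

```text
[ 0.46368783 -0.21169204  0.054     ] [ 0.57601748 -0.25636799  0.085     ] 0.1208879191913795 0.1213 [np.float64(2.0745596507683395), np.float64(2.2360908294128348), np.float64(1.9220466904678197), np.float64(2.0758342506627074)] 2.1298598817907677
[[ 0.6705 -0.1766  0.012 ]
 [ 0.6775 -0.3714  0.012 ]
 [ 0.5212 -0.3771  0.012 ]
 [ 0.5136 -0.1819  0.012 ]]
[259.59727408 183.69805878]
[306.11873988 182.89701439]
```

View pics/scrop.png

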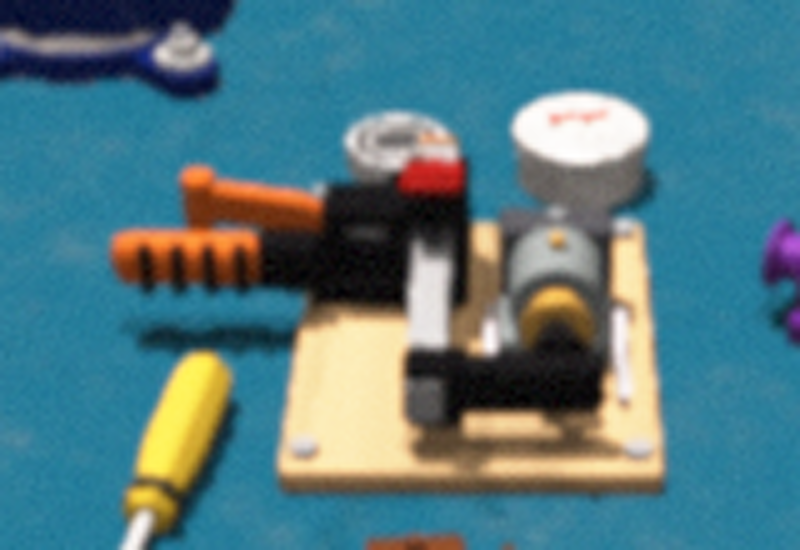

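Both views agree. The knob-to-tab distance is 120.9 mm against 121.3 expected, yaw is 2.1°, and the clamp origin is about (0.575, -0.222). I'll go over the vise with the gripper closed.

Call:
servo_tool([
  {"offset": [-0.45, -0.19, -0.14], "dr": [0, 0, -17.5]},
  {"offset": [-0.45, -0.19, -0.14], "dr": [0, 0, -17.5]},
  {"offset": [-0.45, -0.19, -0.14], "dr": [0, 0, -17.5]},
  {"offset": [-0.45, -0.19, -0.14], "dr": [0, 0, -17.5]},
  {"offset": [-0.45, -0.19, -0.14], "dr": [0, 0, -17.5]},
  {"offset": [-0.45, -0.19, -0.14], "dr": [0, 0, -17.5]},
  {"offset": [-0.45, -0.19, -0.14], "dr": [0, 0, -17.5]},
  {"offset": [-0.45, -0.19, -0.14], "dr": [0, 0, -17.5]},
  {"offset": [-0.45, -0.19, -0.14], "dr": [0, 0, -17.5]},
  {"offset": [-0.45, -0.19, -0.14], "dr": [0, 0, -17.5]},
  {"offset": [-0.45, -0.19, -0.14], "dr": [0, 0, -17.5]},
  {"offset": [-0.45, -0.19, -0.14], "dr": [0, 0, -17.5]},
  {"offset": [-0.45, -0.19, -0.14], "dr": [0, 0, -17.5]},
], gripper=1)

```text
time_s: 1.18
position: [0.555, 0.2952, 0.3638]
tcp_rot: [[-1.0, -0.03, 0.005], [-0.03, 1.0, -0.001], [-0.005, -0.001, -1.0]]
force: [0.5, 0.5, 0.2]
opening: 0.098
grasp_force: 0.0
```

Call:
servo_tool([
  {"offset": [0.107, -0.454, 0], "dr": [0, 0, -0.3]},
  {"offset": [0.107, -0.454, 0], "dr": [0, 0, -0.3]},
  {"offset": [0.107, -0.454, 0], "dr": [0, 0, -0.3]},
  {"offset": [0.107, -0.454, 0], "dr": [0, 0, -0.3]},
  {"offset": [0.107, -0.454, 0], "dr": [0, 0, -0.3]},
  {"offset": [0.107, -0.454, 0], "dr": [0, 0, -0.3]},
  {"offset": [0.107, -0.454, 0], "dr": [0, 0, -0.3]},
  {"offset": [0.107, -0.454, 0], "dr": [0, 0, -0.3]},
  {"offset": [0.107, -0.454, 0], "dr": [0, 0, -0.3]},
  {"offset": [0.107, -0.454, 0], "dr": [0, 0, -0.3]},
  {"offset": [0.107, -0.454, 0], "dr": [0, 0, -0.3]},
  {"offset": [0.107, -0.454, 0], "dr": [0, 0, -0.3]},
  {"offset": [0.107, -0.454, 0], "dr": [0, 0, -0.3]},
  {"offset": [0.107, -0.454, 0], "dr": [0, 0, -0.3]},
])

```text
time_s: 2.35
position: [0.4585, -0.1576, 0.3621]
tcp_rot: [[-0.999, -0.04, -0.001], [-0.04, 0.999, 0.002], [0.001, 0.002, -1.0]]
force: [-0.4, 0.8, -0.2]
opening: 0.005
grasp_force: 0.0
```

Call:
servo_tool([
  {"offset": [-0.002, 0, 0.04]},
  {"offset": [-0.002, 0, 0.08]},
  {"offset": [-0.002, 0, 0.12]},
  {"offset": [-0.002, 0, 0.16]},
  {"offset": [-0.002, 0, 0.2]},
  {"offset": [-0.002, 0, 0.24]},
  {"offset": [-0.002, 0, 0.28]},
  {"offset": [-0.002, 0, 0.31]},
  {"offset": [-0.002, 0, 0.332]},
  {"offset": [-0.002, 0, 0.332]},
  {"offset": [-0.002, 0, 0.332]},
])

```text
$.targets[0]: bad value
```

```bash
python3 - <<'E'
from rig import bot, viewer
import cv2,numpy as np
print(bot.read_state()["force"])
a=viewer.capture("side")["color"][140:240,210:370]; b=viewer.capture("wrist")["color"]
cv2.imwrite("pics/w.png",np.hstack([cv2.resize(a,(640,400)),b])[...,::-1][:, :])
im=cv2.resize(np.vstack([cv2.resize(a,(480,300)),cv2.resize(b,(480,300))]),None,fx=1,fy=1)
cv2.imwrite("pics/w.png",im[...,::-1])
E
```

```text
[-0.41641256  0.77899046 -0.22551545]
```

View pics/w.png

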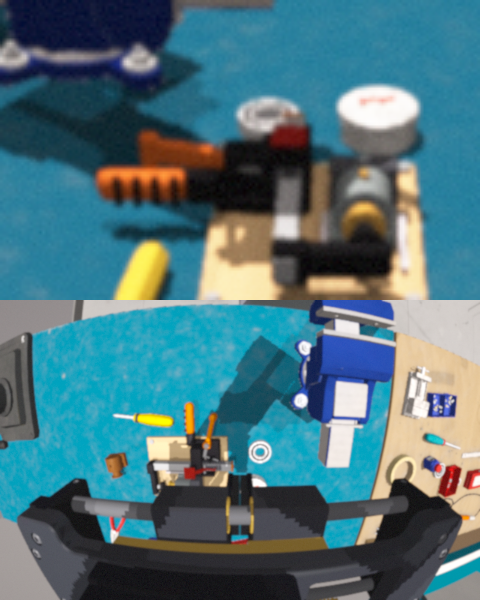

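The move was refused because "dr" is required. The arm is still above the clamp, and the pictures show clear bench on the knob's +y side, with the knob at about (213,412) in the wrist part.

Call:
servo_tool([
  {"offset": [-0.002, 0, 0.04], "dr": [0, 0, 0]},
  {"offset": [-0.002, 0, 0.08], "dr": [0, 0, 0]},
  {"offset": [-0.002, 0, 0.12], "dr": [0, 0, 0]},
  {"offset": [-0.002, 0, 0.16], "dr": [0, 0, 0]},
  {"offset": [-0.002, 0, 0.2], "dr": [0, 0, 0]},
  {"offset": [-0.002, 0, 0.24], "dr": [0, 0, 0]},
  {"offset": [-0.002, 0, 0.28], "dr": [0, 0, 0]},
  {"offset": [-0.002, 0, 0.31], "dr": [0, 0, 0]},
  {"offset": [-0.002, 0, 0.332], "dr": [0, 0, 0]},
  {"offset": [-0.002, 0, 0.332], "dr": [0, 0, 0]},
  {"offset": [-0.002, 0, 0.332], "dr": [0, 0, 0]},
])

```text
time_s: 3.37
position: [0.4607, -0.1563, 0.0299]
tcp_rot: [[-0.999, -0.043, -0.002], [-0.043, 0.999, 0.002], [0.002, 0.002, -1.0]]
force: [-0.4, 0.1, 0.4]
opening: 0.001
grasp_force: 0.0
```

Call:
servo_tool([
  {"offset": [0, -0.012, 0], "dr": [0, 0, 0]},
  {"offset": [0, -0.024, 0], "dr": [0, 0, 0]},
  {"offset": [0, -0.03, 0], "dr": [0, 0, 0]},
  {"offset": [0, -0.034, 0], "dr": [0, 0, 0]},
  {"offset": [0, -0.034, 0], "dr": [0, 0, 0]},
  {"offset": [0, -0.034, 0], "dr": [0, 0, 0]},
])

```text
time_s: 3.87
position: [0.4623, -0.1928, 0.0312]
tcp_rot: [[-0.999, -0.04, 0.001], [-0.04, 0.999, -0.001], [-0.001, -0.001, -1.0]]
force: [0.5, 0.2, 0.1]
opening: 0.003
grasp_force: 0.0
```

Call:
servo_tool([
  {"offset": [0, -0.003, 0], "dr": [0, 0, 0]},
  {"offset": [0, -0.006, 0], "dr": [0, 0, 0]},
  {"offset": [0, -0.006, 0], "dr": [0, 0, 0]},
])

```text
time_s: 4.12
position: [0.4614, -0.1973, 0.0304]
tcp_rot: [[-0.999, -0.041, -0.002], [-0.041, 0.999, 0.002], [0.002, 0.002, -1.0]]
force: [-1.5, 2.6, 2.0]
opening: 0.004
grasp_force: 1.3
```

Call:
servo_tool([
  {"offset": [0, -0.002, 0], "dr": [0, 0, 0]},
  {"offset": [0, -0.004, 0], "dr": [0, 0, 0]},
  {"offset": [0, -0.004, 0], "dr": [0, 0, 0]},
])

```text
time_s: 4.37
position: [0.4616, -0.2015, 0.0302]
tcp_rot: [[-0.999, -0.041, -0.002], [-0.041, 0.999, 0.001], [0.002, 0.002, -1.0]]
force: [-2.5, 1.9, 0.7]
opening: 0.006
grasp_force: 1.5
```

Call:
servo_tool([
  {"offset": [0, -0.003, 0], "dr": [0, 0, 0]},
  {"offset": [0, -0.006, 0], "dr": [0, 0, 0]},
  {"offset": [0, -0.009, 0], "dr": [0, 0, 0]},
  {"offset": [0, -0.012, 0], "dr": [0, 0, 0]},
  {"offset": [0, -0.015, 0], "dr": [0, 0, 0]},
  {"offset": [0, -0.018, 0], "dr": [0, 0, 0]},
  {"offset": [0, -0.02, 0], "dr": [0, 0, 0]},
  {"offset": [0, -0.022, 0], "dr": [0, 0, 0]},
  {"offset": [0, -0.022, 0], "dr": [0, 0, 0]},
])

```text
time_s: 5.12
position: [0.4616, -0.2225, 0.03]
tcp_rot: [[-0.999, -0.041, -0.004], [-0.041, 0.999, 0.004], [0.004, 0.004, -1.0]]
force: [-4.7, 5.3, 1.1]
opening: 0.006
grasp_force: 3.0
```

```bash
python3 - <<'E'
from rig import bot, viewer
import cv2,numpy as np
s=bot.read_state(); print(s["force"],s["position"])
c=viewer.capture("top")["color"][135:285,215:385]
a=viewer.capture("side")["color"][150:260,220:380]
cv2.imwrite("pics/s1.png",np.hstack([cv2.resize(c,(400,353)),cv2.resize(a,(400,353))])[...,::-1])
E
```

```text
[-4.71853426  5.258456    1.05824548] [ 0.46156193 -0.22248886  0.03001652]
```

View pics/s1.png

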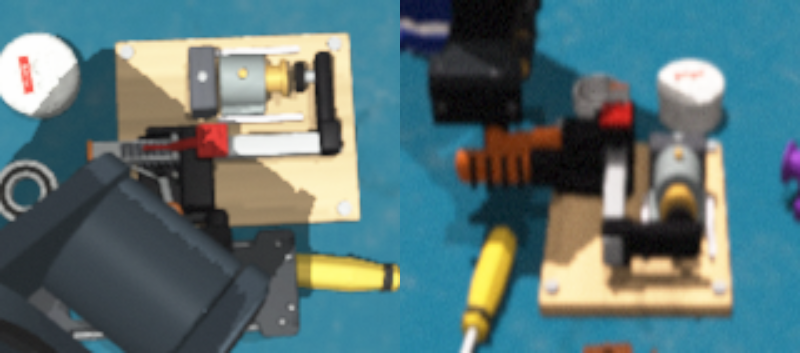

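The first stroke took: the far jaw moved about 6 mm left (crop u 333 → 325) and the arm is clear of everything. Next I'll let the trigger out fully and log the jaw, pad and bush columns.

```bash
cat > trk.py <<'E'
from rig import bot, viewer
import cv2,numpy as np,pickle,sys
def meas(im):
    hsv=cv2.cvtColor(im,cv2.COLOR_RGB2HSV).astype(int); H,S,V=hsv[...,0],hsv[...,1],hsv[...,2]
    o={}
    g=V[158:163,345:375].mean(0) ; o["jaw"]=round(float(345+np.average(np.arange(30),weights=np.clip(110-g,0,None)+1e-6)),2)
    row=im[165:170,300:365].mean(0).astype(np.uint8)[None]
    h=cv2.cvtColor(row,cv2.COLOR_RGB2HSV)[0]
    o["row"]="".join("B" if v<60 else "y" if s>110 else "." for _,s,v in h)
    return o
if __name__=="__main__":
    print("0",meas(pickle.load(open("pics/top.pkl","rb"))["color"]))
    c=viewer.capture("top")["color"]; print("now",meas(c)); s=bot.read_state(); print(s["time_s"],s["position"],s["force"])
E
python3 trk.py
```

```text
0 {'jaw': 355.4, 'row': '............................yyyyyyyyy.......BBBB.....BBBBBBB.....'}
now {'jaw': 351.7, 'row': '............................yyyyyyyyyy..BBBB.....BBBBBBB.........'}
5.2667 [ 0.46154803 -0.22239772  0.03002393] [-3.77098128  5.88497425  1.16147989]
```

Call:
servo_tool([
  {"offset": [0, 0.008, 0], "dr": [0, 0, 0]},
  {"offset": [0, 0.018, 0], "dr": [0, 0, 0]},
  {"offset": [0, 0.03, 0], "dr": [0, 0, 0]},
  {"offset": [0, 0.037, 0], "dr": [0, 0, 0]},
  {"offset": [0, 0.037, 0], "dr": [0, 0, 0]},
  {"offset": [0, 0.037, 0], "dr": [0, 0, 0]},
])

```text
time_s: 5.77
position: [0.4631, -0.1872, 0.0309]
tcp_rot: [[-0.999, -0.043, 0.002], [-0.043, 0.999, -0.002], [-0.002, -0.002, -1.0]]
force: [0.0, -0.5, -0.2]
opening: 0.009
grasp_force: 0.0
```

```bash
python3 trk.py
```

```text
0 {'jaw': 355.4, 'row': '............................yyyyyyyyy.......BBBB.....BBBBBBB.....'}
now {'jaw': 352.77, 'row': '............................yyyyyyyyyy....BBB.....BBBBBBB........'}
5.8167 [ 0.46315807 -0.18764461  0.03083774] [0.27078173 0.12662258 0.46292787]
```

Call:
servo_tool([
  {"offset": [0, -0.008, 0], "dr": [0, 0, 0]},
  {"offset": [0, -0.013, 0], "dr": [0, 0, 0]},
  {"offset": [0, -0.017, 0], "dr": [0, 0, 0]},
  {"offset": [0, -0.021, 0], "dr": [0, 0, 0]},
  {"offset": [0, -0.025, 0], "dr": [0, 0, 0]},
  {"offset": [0, -0.029, 0], "dr": [0, 0, 0]},
  {"offset": [0, -0.032, 0], "dr": [0, 0, 0]},
  {"offset": [0, -0.035, 0], "dr": [0, 0, 0]},
  {"offset": [0, -0.0365, 0], "dr": [0, 0, 0]},
  {"offset": [0, -0.0365, 0], "dr": [0, 0, 0]},
  {"offset": [0, -0.028, 0], "dr": [0, 0, 0]},
  {"offset": [0, -0.016, 0], "dr": [0, 0, 0]},
  {"offset": [0, -0.004, 0], "dr": [0, 0, 0]},
  {"offset": [0, 0, 0], "dr": [0, 0, 0]},
  {"offset": [0, 0, 0], "dr": [0, 0, 0]},
  {"offset": [0, 0, 0], "dr": [0, 0, 0]},
])

```text
time_s: 7.15
position: [0.4631, -0.1874, 0.0308]
tcp_rot: [[-0.999, -0.042, 0.002], [-0.042, 0.999, -0.002], [-0.002, -0.002, -1.0]]
force: [0.0, 0.3, 0.7]
opening: 0.003
grasp_force: 0.0
```

```bash
python3 trk.py|tail -2
```

```text
now {'jaw': 349.62, 'row': '............................yyyyyyyyyyBBBB.....BBBBBBB...........'}
7.2 [ 0.46309466 -0.18771996  0.03080283] [-0.95427462 -0.20131516  0.24312533]
```

Call:
servo_tool([
  {"offset": [0, -0.008, 0], "dr": [0, 0, 0]},
  {"offset": [0, -0.013, 0], "dr": [0, 0, 0]},
  {"offset": [0, -0.017, 0], "dr": [0, 0, 0]},
  {"offset": [0, -0.02, 0], "dr": [0, 0, 0]},
  {"offset": [0, -0.023, 0], "dr": [0, 0, 0]},
  {"offset": [0, -0.026, 0], "dr": [0, 0, 0]},
  {"offset": [0, -0.029, 0], "dr": [0, 0, 0]},
  {"offset": [0, -0.032, 0], "dr": [0, 0, 0]},
  {"offset": [0, -0.035, 0], "dr": [0, 0, 0]},
  {"offset": [0, -0.0365, 0], "dr": [0, 0, 0]},
  {"offset": [0, -0.0365, 0], "dr": [0, 0, 0]},
])

```text
time_s: 8.12
position: [0.46, -0.2205, 0.0301]
tcp_rot: [[-0.999, -0.039, -0.007], [-0.039, 0.999, 0.007], [0.007, 0.007, -1.0]]
force: [-3.2, 9.0, 5.0]
opening: 0.005
grasp_force: 4.8
```

Call:
servo_tool([
  {"offset": [0, 0.009, 0], "dr": [0, 0, 0]},
  {"offset": [0, 0.02, 0], "dr": [0, 0, 0]},
  {"offset": [0, 0.032, 0], "dr": [0, 0, 0]},
  {"offset": [0, 0.0365, 0], "dr": [0, 0, 0]},
  {"offset": [0, 0.0365, 0], "dr": [0, 0, 0]},
  {"offset": [0, 0.0365, 0], "dr": [0, 0, 0]},
])

```text
time_s: 8.62
position: [0.463, -0.1875, 0.0308]
tcp_rot: [[-0.999, -0.042, 0.002], [-0.042, 0.999, -0.001], [-0.002, -0.002, -1.0]]
force: [-0.1, 0.0, -0.7]
opening: 0.005
grasp_force: 0.0
```

```bash
python3 trk.py|tail -2
```

```text
now {'jaw': 347.07, 'row': '...........................yyyyyyyyyBBB.....BBBBBB...............'}
8.6667 [ 0.46303903 -0.18781003  0.03075515] [0.33572318 1.29155046 0.67135423]
```

Call:
servo_tool([
  {"offset": [0, -0.008, 0], "dr": [0, 0, 0]},
  {"offset": [0, -0.013, 0], "dr": [0, 0, 0]},
  {"offset": [0, -0.017, 0], "dr": [0, 0, 0]},
  {"offset": [0, -0.02, 0], "dr": [0, 0, 0]},
  {"offset": [0, -0.023, 0], "dr": [0, 0, 0]},
  {"offset": [0, -0.026, 0], "dr": [0, 0, 0]},
  {"offset": [0, -0.029, 0], "dr": [0, 0, 0]},
  {"offset": [0, -0.032, 0], "dr": [0, 0, 0]},
  {"offset": [0, -0.035, 0], "dr": [0, 0, 0]},
  {"offset": [0, -0.0375, 0], "dr": [0, 0, 0]},
  {"offset": [0, -0.0375, 0], "dr": [0, 0, 0]},
])

```text
time_s: 9.58
position: [0.4598, -0.2211, 0.0301]
tcp_rot: [[-0.999, -0.04, -0.008], [-0.04, 0.999, 0.008], [0.007, 0.008, -1.0]]
force: [-3.5, 10.1, 6.4]
opening: 0.004
grasp_force: 5.2
```

```bash
python3 trk.py|tail -2
```

```text
now {'jaw': 345.39, 'row': '...........................yyyyyyBB......BBBBBB..................'}
9.6333 [ 0.45983546 -0.22109345  0.03014322] [-3.16271687  8.86177918  5.83187686]
```

Call:
servo_tool([
  {"offset": [0, -0.002, 0], "dr": [0, 0, 0]},
  {"offset": [0, -0.002, 0], "dr": [0, 0, 0]},
])

```text
time_s: 9.8
position: [0.46, -0.223, 0.0302]
tcp_rot: [[-0.999, -0.039, -0.008], [-0.04, 0.999, 0.008], [0.007, 0.008, -1.0]]
force: [-3.6, 9.8, 5.5]
opening: 0.01
grasp_force: 5.4
```

Call:
servo_tool([
  {"offset": [0, 0.01, 0], "dr": [0, 0, 0]},
  {"offset": [0, 0.022, 0], "dr": [0, 0, 0]},
  {"offset": [0, 0.034, 0], "dr": [0, 0, 0]},
  {"offset": [0, 0.0395, 0], "dr": [0, 0, 0]},
  {"offset": [0, 0.0395, 0], "dr": [0, 0, 0]},
  {"offset": [0, 0.0395, 0], "dr": [0, 0, 0]},
])

```text
time_s: 10.3
position: [0.4631, -0.1875, 0.0308]
tcp_rot: [[-0.999, -0.042, 0.002], [-0.042, 0.999, -0.002], [-0.002, -0.002, -1.0]]
force: [0.2, -0.1, 0.1]
opening: 0.004
grasp_force: 0.0
```

```bash
python3 trk.py|tail -2
```

```text
now {'jaw': 345.48, 'row': '...........................yyyyyBBBB.....BBBBBB..................'}
10.35 [ 0.46307392 -0.18786143  0.03075265] [ 0.16069865 -0.27610169 -0.29272812]
```

Call:
servo_tool([
  {"offset": [0, -0.008, 0], "dr": [0, 0, 0]},
  {"offset": [0, -0.013, 0], "dr": [0, 0, 0]},
  {"offset": [0, -0.017, 0], "dr": [0, 0, 0]},
  {"offset": [0, -0.02, 0], "dr": [0, 0, 0]},
  {"offset": [0, -0.023, 0], "dr": [0, 0, 0]},
  {"offset": [0, -0.026, 0], "dr": [0, 0, 0]},
  {"offset": [0, -0.026, 0], "dr": [0, 0, 0]},
])

```text
time_s: 10.93
position: [0.4599, -0.2103, 0.0302]
tcp_rot: [[-0.999, -0.039, -0.007], [-0.039, 0.999, 0.007], [0.006, 0.007, -1.0]]
force: [-2.4, 9.9, 4.9]
opening: 0.007
grasp_force: 5.2
```

Call:
servo_tool([
  {"offset": [0, -0.002, 0], "dr": [0, 0, 0]},
  {"offset": [0, -0.004, 0], "dr": [0, 0, 0]},
  {"offset": [0, -0.004, 0], "dr": [0, 0, 0]},
])

```text
time_s: 11.18
position: [0.4597, -0.2135, 0.0301]
tcp_rot: [[-0.999, -0.039, -0.007], [-0.039, 0.999, 0.008], [0.007, 0.008, -1.0]]
force: [-2.8, 9.5, 6.4]
opening: 0.007
grasp_force: 5.5
```

```bash
python3 trk.py|tail -2
```

```text
now {'jaw': 345.0, 'row': '...........................yyyyBBB.....BBBBBBB...................'}
11.2333 [ 0.45971727 -0.21352961  0.03016679] [-2.70689141  9.66013098  5.50323614]
```

Call:
servo_tool([
  {"offset": [0, -0.0015, 0], "dr": [0, 0, 0]},
  {"offset": [0, -0.003, 0], "dr": [0, 0, 0]},
  {"offset": [0, -0.003, 0], "dr": [0, 0, 0]},
])

```text
time_s: 11.48
position: [0.4597, -0.2162, 0.0302]
tcp_rot: [[-0.999, -0.039, -0.008], [-0.039, 0.999, 0.008], [0.007, 0.008, -1.0]]
force: [-2.8, 10.2, 5.3]
opening: 0.007
grasp_force: 5.6
```

Call:
servo_tool([
  {"offset": [0, -0.001, 0], "dr": [0, 0, 0]},
  {"offset": [0, -0.002, 0], "dr": [0, 0, 0]},
  {"offset": [0, -0.002, 0], "dr": [0, 0, 0]},
])

```text
time_s: 11.73
position: [0.4597, -0.2182, 0.0301]
tcp_rot: [[-0.999, -0.039, -0.008], [-0.04, 0.999, 0.008], [0.008, 0.009, -1.0]]
force: [-3.1, 9.2, 5.5]
opening: 0.007
grasp_force: 5.6
```

Call:
servo_tool([
  {"offset": [0, -0.001, 0], "dr": [0, 0, 0]},
  {"offset": [0, -0.002, 0], "dr": [0, 0, 0]},
  {"offset": [0, -0.002, 0], "dr": [0, 0, 0]},
])

```text
time_s: 11.98
position: [0.4598, -0.2205, 0.0301]
tcp_rot: [[-0.999, -0.04, -0.008], [-0.04, 0.999, 0.008], [0.007, 0.008, -1.0]]
force: [-4.1, 9.1, 5.8]
opening: 0.004
grasp_force: 5.1
```

Call:
servo_tool([
  {"offset": [0, -0.001, 0], "dr": [0, 0, 0]},
  {"offset": [0, -0.002, 0], "dr": [0, 0, 0]},
  {"offset": [0, -0.002, 0], "dr": [0, 0, 0]},
])

```text
time_s: 12.23
position: [0.46, -0.2223, 0.0302]
tcp_rot: [[-0.999, -0.039, -0.008], [-0.039, 0.999, 0.008], [0.007, 0.008, -1.0]]
force: [-2.6, 10.0, 5.5]
opening: 0.007
grasp_force: 5.6
```

```bash
python3 trk.py|tail -2
```

```text
now {'jaw': 359.5, 'row': '...........................yyBBB.....BBBBBBB.....................'}
12.2833 [ 0.45997282 -0.22232238  0.0301485 ] [-3.29251341  9.32405151  6.13484158]
```

Call:
servo_tool([
  {"offset": [0, 0.01, 0], "dr": [0, 0, 0]},
  {"offset": [0, 0.022, 0], "dr": [0, 0, 0]},
  {"offset": [0, 0.034, 0], "dr": [0, 0, 0]},
  {"offset": [0, 0.039, 0], "dr": [0, 0, 0]},
  {"offset": [0, 0.039, 0], "dr": [0, 0, 0]},
  {"offset": [0, 0.039, 0], "dr": [0, 0, 0]},
])

```text
time_s: 12.78
position: [0.463, -0.1876, 0.0308]
tcp_rot: [[-0.999, -0.042, 0.002], [-0.042, 0.999, -0.002], [-0.002, -0.002, -1.0]]
force: [0.6, -0.2, -0.5]
opening: 0.003
grasp_force: 0.0
```

Call:
servo_tool([
  {"offset": [0, -0.008, 0], "dr": [0, 0, 0]},
  {"offset": [0, -0.012, 0], "dr": [0, 0, 0]},
  {"offset": [0, -0.016, 0], "dr": [0, 0, 0]},
  {"offset": [0, -0.019, 0], "dr": [0, 0, 0]},
  {"offset": [0, -0.019, 0], "dr": [0, 0, 0]},
])

```text
time_s: 13.2
position: [0.4608, -0.2053, 0.0303]
tcp_rot: [[-0.999, -0.039, -0.004], [-0.039, 0.999, 0.004], [0.004, 0.004, -1.0]]
force: [-2.4, 5.5, 3.9]
opening: 0.007
grasp_force: 3.0
```

```bash
sed -i 's/345:375/335:360/;s/345+np/335+np/;s/arange(30)/arange(25)/' trk.py; python3 trk.py|tail -2
```

```text
now {'jaw': 339.82, 'row': '...........................yyBBB......BBBBBB.....................'}
13.25 [ 0.46083036 -0.20511748  0.03028423] [-2.41666217  5.90073839  2.8648486 ]
```

Careful 2 mm steps now.

Call:
servo_tool([
  {"offset": [0, -0.001, 0], "dr": [0, 0, 0]},
  {"offset": [0, -0.002, 0], "dr": [0, 0, 0]},
  {"offset": [0, -0.003, 0], "dr": [0, 0, 0]},
  {"offset": [0, -0.003, 0], "dr": [0, 0, 0]},
])

```text
time_s: 13.58
position: [0.4604, -0.2069, 0.0303]
tcp_rot: [[-0.999, -0.039, -0.005], [-0.039, 0.999, 0.005], [0.005, 0.005, -1.0]]
force: [-2.5, 7.7, 4.3]
opening: 0.005
grasp_force: 4.3
```

Call:
servo_tool([
  {"offset": [0, -0.001, 0], "dr": [0, 0, 0]},
  {"offset": [0, -0.002, 0], "dr": [0, 0, 0]},
  {"offset": [0, -0.002, 0], "dr": [0, 0, 0]},
])

```text
time_s: 13.83
position: [0.4603, -0.2082, 0.0303]
tcp_rot: [[-0.999, -0.039, -0.006], [-0.039, 0.999, 0.006], [0.005, 0.007, -1.0]]
force: [-1.1, 10.5, 5.5]
opening: 0.007
grasp_force: 5.3
```

Call:
servo_tool([
  {"offset": [0, -0.001, 0], "dr": [0, 0, 0]},
  {"offset": [0, -0.002, 0], "dr": [0, 0, 0]},
  {"offset": [0, -0.002, 0], "dr": [0, 0, 0]},
])

```text
time_s: 14.08
position: [0.46, -0.2096, 0.0302]
tcp_rot: [[-0.999, -0.039, -0.006], [-0.039, 0.999, 0.007], [0.006, 0.007, -1.0]]
force: [-2.7, 10.2, 5.4]
opening: 0.005
grasp_force: 5.8
```

Call:
servo_tool([
  {"offset": [0, -0.001, 0], "dr": [0, 0, 0]},
  {"offset": [0, -0.002, 0], "dr": [0, 0, 0]},
  {"offset": [0, -0.002, 0], "dr": [0, 0, 0]},
])

```text
time_s: 14.33
position: [0.4599, -0.2109, 0.0302]
tcp_rot: [[-0.999, -0.039, -0.007], [-0.039, 0.999, 0.008], [0.007, 0.009, -1.0]]
force: [-2.3, 12.7, 6.9]
opening: 0.002
grasp_force: 6.9
```

Call:
servo_tool([
  {"offset": [0, -0.001, 0], "dr": [0, 0, 0]},
  {"offset": [0, -0.0015, 0], "dr": [0, 0, 0]},
  {"offset": [0, -0.0015, 0], "dr": [0, 0, 0]},
])

```text
time_s: 14.58
position: [0.4598, -0.2118, 0.0302]
tcp_rot: [[-0.999, -0.039, -0.007], [-0.039, 0.999, 0.009], [0.007, 0.01, -1.0]]
force: [-0.7, 14.0, 6.7]
opening: 0.005
grasp_force: 7.6
```

```bash
python3 trk.py|tail -2
```

```text
now {'jaw': 339.29, 'row': '...........................yyBBB.....BBBBBB......................'}
14.6333 [ 0.45980767 -0.21177401  0.03020749] [-0.53497651 13.98532828  7.90493959]
```

Call:
servo_tool([
  {"offset": [0, -0.0008, 0], "dr": [0, 0, 0]},
  {"offset": [0, -0.0015, 0], "dr": [0, 0, 0]},
  {"offset": [0, -0.0015, 0], "dr": [0, 0, 0]},
])

```text
time_s: 14.88
position: [0.4597, -0.2127, 0.0302]
tcp_rot: [[-0.999, -0.038, -0.008], [-0.038, 0.999, 0.01], [0.007, 0.011, -1.0]]
force: [0.3, 15.6, 8.0]
opening: 0.006
grasp_force: 8.4
```

```bash
python3 trk.py|tail -1;python3 trk.py|tail -1
```

```text
14.9333 [ 0.45970526 -0.21271711  0.0302042 ] [-0.90556235 15.94909507  7.35608516]
14.9833 [ 0.45969476 -0.21269138  0.03019211] [-0.63550202 15.66564531  6.57766336]
```

Call:
servo_tool([
  {"offset": [0, -0.0005, 0], "dr": [0, 0, 0]},
  {"offset": [0, -0.001, 0], "dr": [0, 0, 0]},
  {"offset": [0, -0.001, 0], "dr": [0, 0, 0]},
  {"offset": [0, -0.001, 0], "dr": [0, 0, 0]},
  {"offset": [0, -0.001, 0], "dr": [0, 0, 0]},
])

```text
time_s: 15.4
position: [0.4596, -0.2133, 0.0302]
tcp_rot: [[-0.999, -0.039, -0.008], [-0.039, 0.999, 0.011], [0.008, 0.011, -1.0]]
force: [-0.3, 16.9, 8.7]
opening: 0.006
grasp_force: 8.9
```

Call:
servo_tool([
  {"offset": [0, 0, 0], "dr": [0, 0, 0]},
  {"offset": [0, 0, 0], "dr": [0, 0, 0]},
  {"offset": [0, 0, 0], "dr": [0, 0, 0]},
  {"offset": [0, 0, 0], "dr": [0, 0, 0]},
])

```text
time_s: 15.73
position: [0.4596, -0.2133, 0.0302]
tcp_rot: [[-0.999, -0.038, -0.008], [-0.039, 0.999, 0.011], [0.008, 0.011, -1.0]]
force: [0.1, 16.4, 7.7]
opening: 0.005
grasp_force: 8.9
```

```bash
python3 trk.py|tail -2;python3 trk.py|tail -1
```

```text
now {'jaw': 339.2, 'row': '...........................yyBBB.....BBBBBB......................'}
15.7833 [ 0.45961898 -0.2132861   0.03019373] [-0.53731691 16.67831341  7.9927045 ]
15.8333 [ 0.45963056 -0.21330034  0.03019422] [-0.22352951 16.13382101  7.84328858]
```

Seated: about 16.5 N held steady for over half a second with the jaw not moving. Next I'll release the trigger and rise.

Call:
servo_tool([
  {"offset": [0, 0.006, 0], "dr": [0, 0, 0]},
  {"offset": [0, 0.016, 0], "dr": [0, 0, 0]},
  {"offset": [0, 0.028, 0], "dr": [0, 0, 0]},
  {"offset": [0, 0.044, 0], "dr": [0, 0, 0]},
  {"offset": [0, 0.046, 0], "dr": [0, 0, 0]},
  {"offset": [0, 0.046, -0.03], "dr": [0, 0, 0]},
  {"offset": [0, 0.046, -0.07], "dr": [0, 0, 0]},
  {"offset": [0, 0.046, -0.09], "dr": [0, 0, 0]},
  {"offset": [0, 0.046, -0.09], "dr": [0, 0, 0]},
  {"offset": [0, 0.046, -0.09], "dr": [0, 0, 0]},
])

```text
time_s: 16.67
position: [0.4632, -0.1748, 0.122]
tcp_rot: [[-0.999, -0.041, 0.005], [-0.041, 0.999, -0.004], [-0.005, -0.004, -1.0]]
force: [-0.9, 0.5, 0.7]
opening: 0.006
grasp_force: 0.0
```

```bash
python3 trk.py|tail -2; python3 -c "
from rig import bot
import numpy as np
s=bot.read_state(); print(s['tcp_rot'].T@(np.array([.576,-.2564,.09])-s['position']))"
```

```text
now {'jaw': 340.17, 'row': '...........................yyBBB......BBBBBB.....................'}
16.7167 [ 0.46203368 -0.17400762  0.12078723] [-0.02131316 -0.44106261  0.51284636]
[-0.11047707 -0.08690073  0.03110883]
```

Call:
servo_tool([
  {"offset": [-0.03, -0.023, 0], "dr": [0, 0, 0]},
  {"offset": [-0.06, -0.046, 0], "dr": [0, 0, 0]},
  {"offset": [-0.09, -0.07, 0], "dr": [0, 0, 0]},
  {"offset": [-0.11, -0.087, 0], "dr": [0, 0, 0]},
  {"offset": [-0.11, -0.087, 0.012], "dr": [0, 0, 0]},
  {"offset": [-0.11, -0.087, 0.022], "dr": [0, 0, 0]},
  {"offset": [-0.11, -0.087, 0.028], "dr": [0, 0, 0]},
  {"offset": [-0.11, -0.087, 0.028], "dr": [0, 0, 0]},
  {"offset": [-0.11, -0.087, 0.028], "dr": [0, 0, 0]},
])

```text
time_s: 17.47
position: [0.573, -0.2541, 0.091]
tcp_rot: [[-0.999, -0.041, -0.004], [-0.041, 0.999, 0.003], [0.004, 0.003, -1.0]]
force: [1.1, 0.3, -0.6]
opening: 0.004
grasp_force: 0.0
```

```bash
python3 - <<'E'
from rig import bot, viewer
import cv2,numpy as np
s=bot.read_state(); print(s["force"],s["position"])
c=viewer.capture("top")["color"][135:285,215:385]
a=viewer.capture("side")["color"][150:260,220:380]
cv2.imwrite("pics/s2.png",np.hstack([cv2.resize(c,(400,353)),cv2.resize(a,(400,353))])[...,::-1])
E
```

```text
[ 1.12655265  0.32282036 -0.60054475] [ 0.57302113 -0.25409546  0.09104308]
```

View pics/s2.png

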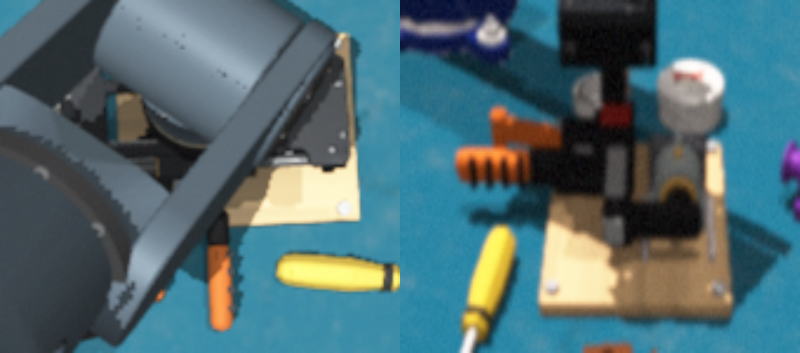

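The fingers are over the red tab, at (617,100) in the side half. Pressing.

Call:
servo_tool([
  {"offset": [-0.002, -0.002, 0.003], "dr": [0, 0, 0]},
  {"offset": [-0.002, -0.002, 0.006], "dr": [0, 0, 0]},
  {"offset": [-0.002, -0.002, 0.009], "dr": [0, 0, 0]},
  {"offset": [-0.002, -0.002, 0.012], "dr": [0, 0, 0]},
  {"offset": [-0.002, -0.002, 0.014], "dr": [0, 0, 0]},
  {"offset": [-0.002, -0.002, 0.0155], "dr": [0, 0, 0]},
  {"offset": [-0.002, -0.002, 0.0155], "dr": [0, 0, 0]},
  {"offset": [-0.002, -0.002, 0.0155], "dr": [0, 0, 0]},
])

```text
time_s: 18.23
position: [0.5782, -0.2625, 0.0801]
tcp_rot: [[-0.999, -0.042, 0.004], [-0.042, 0.999, -0.009], [-0.003, -0.009, -1.0]]
force: [-4.4, -8.5, 10.0]
opening: 0.006
grasp_force: 6.0
```

Call:
servo_tool([
  {"offset": [0.001, 0.002, 0.002], "dr": [0, 0, 0]},
  {"offset": [0.001, 0.003, 0.004], "dr": [0, 0, 0]},
  {"offset": [0.001, 0.003, 0.004], "dr": [0, 0, 0]},
])

```text
time_s: 18.48
position: [0.5785, -0.2638, 0.0779]
tcp_rot: [[-0.999, -0.044, 0.008], [-0.044, 0.999, -0.017], [-0.007, -0.018, -1.0]]
force: [-6.4, -15.1, 15.7]
opening: 0.005
grasp_force: 9.5
```

```bash
python3 - <<'E'
from rig import bot, viewer
import cv2,numpy as np
s=bot.read_state(); print(s["force"],s["position"])
a=viewer.capture("side")["color"][150:260,220:380]
cv2.imwrite("pics/s3.png",cv2.resize(a,(800,550))[...,::-1])
E
```

```text
[ -6.40584184 -15.12430083  15.6730673 ] [ 0.57849292 -0.26381852  0.0779287 ]
```

View pics/s3.png

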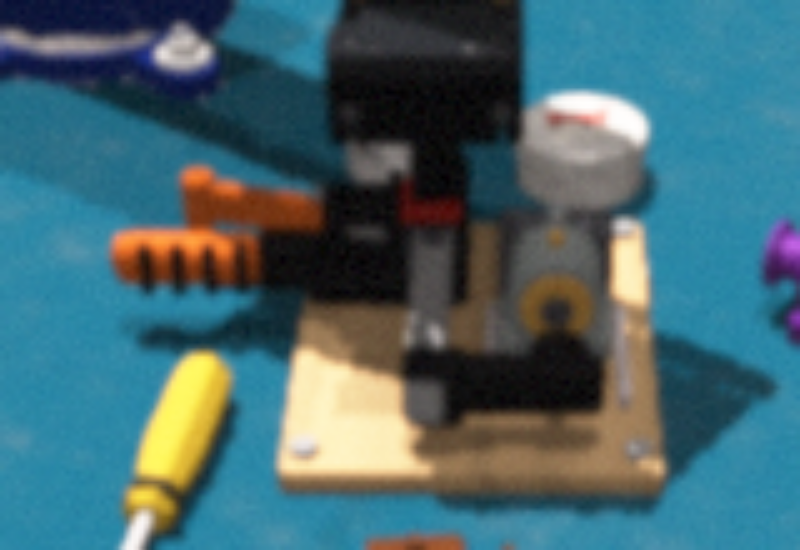

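The jaw is back out at its starting place ((425,390), same as at first) and the bush flange is against the housing. I'll ease the sideways load and hold.

Call:
servo_tool([
  {"offset": [0, -0.002, 0], "dr": [0, 0, 0]},
  {"offset": [0, -0.004, 0], "dr": [0, 0, 0]},
  {"offset": [0, -0.004, 0], "dr": [0, 0, 0]},
  {"offset": [0, -0.004, 0], "dr": [0, 0, 0]},
  {"offset": [0, -0.004, 0], "dr": [0, 0, 0]},
  {"offset": [0, -0.004, 0], "dr": [0, 0, 0]},
  {"offset": [0, -0.004, 0], "dr": [0, 0, 0]},
  {"offset": [0, -0.004, 0], "dr": [0, 0, 0]},
  {"offset": [0, -0.004, 0], "dr": [0, 0, 0]},
  {"offset": [0, -0.004, 0], "dr": [0, 0, 0]},
  {"offset": [0, -0.004, 0], "dr": [0, 0, 0]},
  {"offset": [0, -0.004, 0], "dr": [0, 0, 0]},
  {"offset": [0, -0.004, 0], "dr": [0, 0, 0]},
  {"offset": [0, -0.004, 0], "dr": [0, 0, 0]},
  {"offset": [0, -0.004, 0], "dr": [0, 0, 0]},
  {"offset": [0, -0.004, 0], "dr": [0, 0, 0]},
  {"offset": [0, -0.004, 0], "dr": [0, 0, 0]},
  {"offset": [0, -0.004, 0], "dr": [0, 0, 0]},
])

```text
time_s: 20.03
position: [0.5783, -0.2646, 0.0773]
tcp_rot: [[-0.999, -0.042, 0.007], [-0.042, 0.999, -0.011], [-0.006, -0.012, -1.0]]
force: [-5.2, -8.4, 14.1]
opening: 0.001
grasp_force: 7.9
```

Call:
servo_tool([
  {"offset": [0, -0.004, -0.008], "dr": [0, 0, 0]},
  {"offset": [0, 0, -0.02], "dr": [0, 0, 0]},
  {"offset": [0.02, 0.03, -0.05], "dr": [0, 0, 0]},
  {"offset": [0.04, 0.06, -0.08], "dr": [0, 0, 0]},
  {"offset": [0.06, 0.09, -0.11], "dr": [0, 0, 0]},
  {"offset": [0.08, 0.115, -0.135], "dr": [0, 0, 0]},
  {"offset": [0.1, 0.14, -0.15], "dr": [0, 0, 0]},
  {"offset": [0.1, 0.165, -0.15], "dr": [0, 0, 0]},
  {"offset": [0.1, 0.18, -0.15], "dr": [0, 0, 0]},
  {"offset": [0.1, 0.18, -0.15], "dr": [0, 0, 0]},
  {"offset": [0.1, 0.18, -0.15], "dr": [0, 0, 0]},
])

```text
time_s: 20.95
position: [0.4685, -0.0817, 0.2235]
tcp_rot: [[-0.999, -0.043, 0.0], [-0.043, 0.999, -0.0], [-0.0, -0.0, -1.0]]
force: [-0.0, -0.7, -0.0]
opening: 0.009
grasp_force: 0.0
```

```bash
python3 - <<'E'
from rig import bot, viewer
import cv2,numpy as np
s=bot.read_state(); print(s["force"],s["position"],s["time_s"])
c=viewer.capture("top")["color"][135:285,215:385]
a=viewer.capture("side")["color"][150:260,220:380]
cv2.imwrite("pics/s4.png",np.hstack([cv2.resize(c,(400,353)),cv2.resize(a,(400,353))])[...,::-1])
E
```

```text
[-0.04734589 -0.7496481  -0.01935956] [ 0.46848131 -0.08165128  0.22347636] 20.95
```

View pics/s4.png

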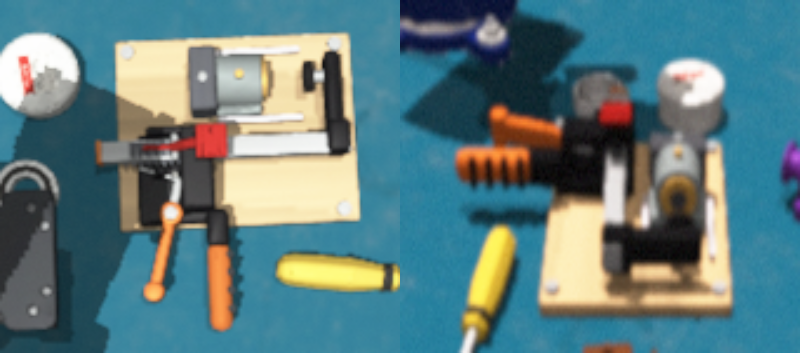

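The flange is flush on the housing (268,80), the jaw is fully back (333,100), the trigger and tab have sprung back, and the arm is clear.

```bash
python3 -c "
from rig import ticket
print(ticket.hand_in())"
```

```text
the job is handed in; nothing more can be done
None
```

The job is handed in at about 21 s: bush pressed home (6 strokes, last one held at about 16.5 N), jaw sprung fully back, housing in its nest, and no bystander touched; no verdict came back.

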